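# Slide the carton under the spout and tip in the pale roller

### The job

First slide the cardboard box with the blue handle along its rail until it stands centred under the hopper's spout. Then press down the red paddle of the tip tray that holds the pale ash roller, so that the roller drops down the spout into the box. Leave the dark walnut roller lying in its own tray, and the box under the spout.

Things in the scene. Friction and masses are not known exactly. Their poses are not given: they have to be found in the camera images.
- box (a point): Centre of the inner floor, 30 mm above the table, of an open cardboard box (108 mm square outside, 100 mm inside, rim 60 mm above this point) on a rail carriage. y runs along the rail, its only motion (3 to 5 N, stays where left; its end stops do not mark the place), x across it, away from the robot. Handle: upright blue post 22 mm thick at x = -140 mm here, from 34 to 130 mm above the table.
- spout (a point): Centre of the lower outlet (72 mm square, 105 mm above the table) of the fixed aluminium spout over the rail; axes parallel to box. On its +y and -y sides stand the left and right tip trays: wooden, 100 x 80 mm, hinged at the outer end, with the inner lip over the spout. A tray tips when its red paddle is pressed and springs back when let go.
- paddle_left (a point): Centre of the top face of the red press paddle of the left (+y) tip tray, 231 mm above the table, on the tray's far side; 44 mm along y, 50 mm clear across x. Pressed straight down here by 42 mm (2 to 8 N, stop at about 49 mm) it tips the tray, and within a second its roller drops through the spout.
- paddle_right (a point): The same point of the same red paddle on the right (-y) tip tray.
- ash_center (a point): Centre of the pale ash-wood roller, 32 mm thick and 56 mm long, lying in one of the two tip trays, about 121 mm to the +y (left tray) or -y (right tray) side of spout and 113 mm above it. Which tray varies.
- walnut_center (a point): Centre of the dark walnut roller of the same size, lying in the other tip tray; to be left there.
Things that resemble listed ones, but are neither listed nor needed, are in the scene too. What is meant by the part that bears ash_center is not green or turquoise, and is the smaller of those in its own colour.

How it is judged:
On the way, in this order (a step that is already met when the one before it is completed fails the run):
1. the box stands under the spout (centres within 15 mm, seen from above), the ash roller still up in its tray (horizontal distance between box and spout below 0.015 m and distance of ash_center from where it was at the start of the episode below 0.025 m), for 0.3 s.
2. a tray's paddle is pressed (6 mm or more) while the box stands under the spout (horizontal distance between box and spout below 0.015 m and distance of any of paddle_left, paddle_right from where it was at the start of the episode above 0.006 m).
3. the ash roller is in the box while the box stands under the spout (horizontal distance between box and spout below 0.015 m and x of ash_center in the frame of box between -0.052 and 0.052 m and y of ash_center in the frame of box between -0.052 and 0.052 m and z of ash_center in the frame of box between 0 and 0.05 m), for 0.2 s.
At the end, for the whole second after the job is handed in: The box's centre is within 15 mm of the spout's centre seen from above, the ash roller lies inside the box, and the walnut roller lies in its tray within 25 mm of where it began (all of step 3 and distance of walnut_center from where it was at the start of the episode below 0.025 m); the robot touches nothing.
It fails at once if the walnut roller leaves its place in its tray (moves more than 25 mm) (not (distance of walnut_center from where it was at the start of the episode below 0.025 m)).
It also fails if it takes over 51 s, if anything falls off the work surface, if the arm or the gripper's body presses on something with over 40 N, if the wrist force passes 120 N, or if a joint passes its speed limit or range.

### The arm

A 6-joint arm with a two-finger parallel gripper is mounted at the origin on the work surface. World frame = base frame: x ahead of the robot, y to its left, z up, the work surface at z = 0. Lengths are in m, angles in rad, forces in N, time in s.
With the tool pointing down it reaches from about 0.275 to 0.825 m from the base axis. Payload 4.9 kg.
Tool frame: the origin (TCP) lies midway between the tips of the shut fingers; the grasp point (between the pads) lies 19 mm behind it (bot.grip_depth is the distance from the TCP to the grasp point, in m); z points along the fingers, y is the line along which they close (so a half turn about z gives the same grasp; the last joint's range is limited). The gripper opens to 85 mm and grips with 20 to 120 N. Pads are 22 mm wide; open, the fingers measure 114 mm over their backs; the gripper's body (76 mm by 85 mm) begins 54 mm behind the grasp point. The pads swing forward as they close: fully open they stand 13 mm farther back than shut.
Start: joints at [1.135, 0.326, -0.193, 1.052, 0, 1.437], TCP at [0.163, 0.525, 0.231] pointing down, gripper open.
Joint ranges: [-2.65, 2.65], [-0.97, 1.79], [-1.3, 1.35], [-1.93, 2.1], [-1.47, 1.37], [-3.14, 3.14]. Speed limits (rad/s): [2.57, 2.57, 3.14, 3.14, 3.14, 3.14].

### API

Orientations are given as a unit quaternion [w, x, y, z].
In Python, from cell import bot gives the robot as it stands. Calls block until the motion is done:
- bot.move_pose(position, orientation): joint-space move of the TCP to a pose.
- bot.move_linear(position, speed=0.15, rotation=None, until_force=None): straight line of the TCP; rotation=None keeps the orientation; speed is the mean speed in m/s. With until_force (N) it stops when the force on the tool has changed by that much, and returns True; else False.
- bot.goto_joints(angles): joint-space move.
- bot.set_gripper(opening, grasp_force=None): opening from 0.0 (shut) to 1.0 (fully open); grasp_force is the grip in N (None keeps the last); returns when the fingers have stopped.
- bot.wait(seconds).
- bot.solve_ik(position, orientation): joint angles nearest the present ones, or None.
- bot.camera(name): name is "scene" or "side" or "wrist"; returns the picture (480x640x3 uint8, red, green, blue); there is no depth.
- bot.calibration(name): a dict with "mtx" (3x3 intrinsics, pixels), "extrinsics" (4x4, takes a point from world to camera coordinates); the wrist camera has in their place "hand_eye" (4x4, takes a point from camera to tool coordinates, whose origin is the TCP and whose axes are the flange's). Camera axes: x right, y down, z forward; pixel columns grow to the right and rows downward; lengths in m; the calibration is good to about 2 mm. The wrist camera is an equidistant fisheye: a pixel r from the principal point sees the ray r / f radians off the axis. A picture is of the moment at which its call begins: read the wrist's pose just before it. calibration takes no time and is no camera call.
A pose or a line that the arm cannot do raises bot.PlanningError and nothing moves.
- bot.close_job(): hands the job in; it is judged then, once.
Trained networks look in the newest picture that a camera, given by its name, has taken for a name from the list of things; names that differ only in an ending like _2 or _b are one class to them, and where a whole thing is asked for, a point or a joint stands for the part that bears it (a point fixed in the world has none). Each returns a list of dicts, best first, with "confidence" (0 to 1); they miss things now and then, are a little off and sometimes report something else, mostly with a low value. They report only what shows in the picture. A call takes as long as a camera call. They do not tell look-alikes from the thing itself.
- bot.search_frame(camera, thing): "bbox" ([left, top, width, height] in pixels, round what is visible of it).
Readings, each from a call of its own:
- bot.read_clock(): time.
- bot.read_joint_positions(): joint angles.
- bot.read_joint_vel(): joint speeds.
- bot.read_joint_efforts(): joint torques, N m.
- bot.read_position(): TCP position.
- bot.read_tool_rot(): TCP orientation.
- bot.read_ft_force(): force on the tool from outside, world axes, zero at the start.
- bot.read_moment(): the same for the moment, N m.
- bot.read_gripper_width(): opening from 0.0 (shut) to 1.0 (fully open).
- bot.read_finger_force(): force on a finger pad.
Only numpy, scipy, OpenCV 4.12 (cv2) and the standard library are available. Lean on these libraries where they do the work, as an engineer would, in place of code of your own. Each camera call takes 0.05 s, during which the arm holds its last target. There are 200 camera calls.

## Working session

There is one attempt and no reset: what is moved stays moved. The work goes in short steps, each a Python script; the robot and the scene stay as the last script left them, time stands still between calls to the robot, and variables do not carry over. Pictures are saved under pics/ and viewed, at most 10 in all, crops included, and the job is handed in when it is done.

```bash
mkdir -p pics; python3 - <<'E'
from cell import bot
import cv2,numpy as np
for c in ["scene","side"]:
    im=bot.camera(c); cv2.imwrite(f"pics/{c}0.png",im[:,:,::-1])
    k=bot.calibration(c); print(c,np.round(k["mtx"],1).tolist(),np.round(k["extrinsics"],4).tolist())
    for t in ["box","spout","paddle_left","paddle_right","ash_center","walnut_center"]:
        print(t,[(np.round(d["bbox"]).tolist(),round(d["confidence"],2)) for d in bot.search_frame(c,t)[:4]])
print(bot.read_clock(),bot.read_tool_rot())
E
```

```text
scene [[612.2, 0.0, 319.8], [0.0, 612.2, 243.8], [0.0, 0.0, 1.0]] [[0.2717, 0.9624, -0.0015, -0.1027], [0.6689, -0.19, -0.7187, -0.3019], [-0.6919, 0.1943, -0.6953, 1.7762], [0.0, 0.0, 0.0, 1.0]]
box [([219.0, 208.0, 60.0, 103.0], 0.79)]
spout [([277.0, 187.0, 154.0, 156.0], 0.8)]
paddle_left [([358.0, 181.0, 64.0, 49.0], 0.9)]
paddle_right [([278.0, 198.0, 16.0, 28.0], 0.64), ([274.0, 190.0, 66.0, 56.0], 0.63)]
ash_center [([383.0, 327.0, 18.0, 47.0], 0.82), ([278.0, 197.0, 18.0, 32.0], 0.81), ([184.0, 237.0, 28.0, 37.0], 0.64), ([233.0, 332.0, 29.0, 24.0], 0.56)]
walnut_center [([392.0, 180.0, 25.0, 30.0], 0.67)]
side [[623.3, 0.0, 319.0], [0.0, 623.3, 230.4], [0.0, 0.0, 1.0]] [[-0.5706, 0.8212, 0.0083, 0.4055], [0.5788, 0.4092, -0.7054, -0.2331], [-0.5826, -0.3977, -0.7088, 1.7635], [0.0, 0.0, 0.0, 1.0]]
box [([348.0, 199.0, 83.0, 51.0], 0.68), ([249.0, 162.0, 75.0, 83.0], 0.6)]
spout [([263.0, 172.0, 164.0, 178.0], 0.87)]
paddle_left [([347.0, 200.0, 85.0, 50.0], 0.56)]
paddle_right [([295.0, 171.0, 64.0, 43.0], 0.65)]
ash_center [([272.0, 169.0, 31.0, 18.0], 0.74)]
walnut_center [([395.0, 217.0, 32.0, 25.0], 0.87)]
0.7 [2.64404783e-05 1.50347192e-01 9.88633259e-01 2.11541407e-05]
```

View pics/scene0.png

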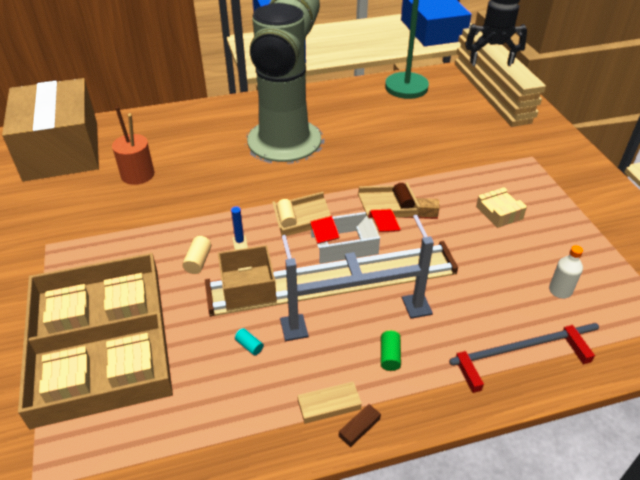

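View pics/side0.png

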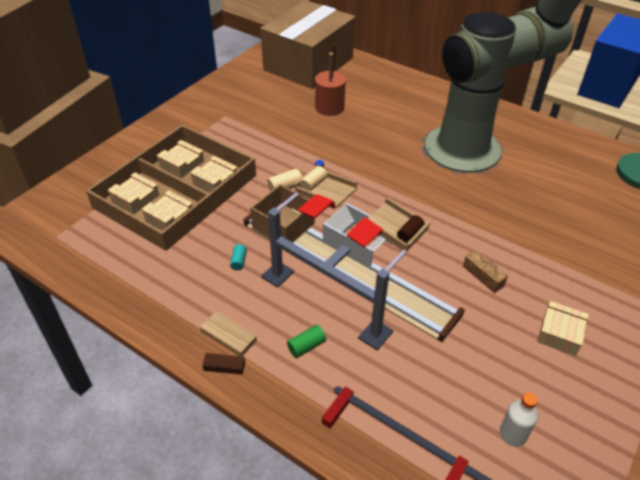

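The scene view shows the pale roller at (287,212) in the right (-y) tray and the walnut at (404,195) in the left tray. The paddles are at (325,230) and (385,220), the blue post top is at (237,210), and the box is at (247,277). The pale roller at (197,253) lies on the table and is a decoy.

```bash
cat > h.py <<'E'
import cv2,numpy as np
from cell import bot
def ray(c,uv,z):
    k=bot.calibration(c);E=k["extrinsics"];R=E[:3,:3];C=-R.T@E[:3,3]
    d=R.T@np.linalg.inv(k["mtx"])@np.array([uv[0],uv[1],1.]);return C+d*(z-C[2])/d[2]
def proj(c,p):
    k=bot.calibration(c);E=k["extrinsics"];q=k["mtx"]@(E[:3,:3]@np.array(p)+E[:3,3]);return q[:2]/q[2]
def blobs(im,kind,roi):
    h=cv2.cvtColor(im,cv2.COLOR_RGB2HSV)
    m=cv2.inRange(h,(100,150,40),(130,255,255)) if kind=="blue" else cv2.inRange(h,(0,235,180),(4,255,255))|cv2.inRange(h,(176,235,180),(180,255,255))
    r=np.zeros_like(m);x0,y0,x1,y1=roi;r[y0:y1,x0:x1]=m[y0:y1,x0:x1]
    n,l,s,c=cv2.connectedComponentsWithStats(r)
    return [(c[i].round(1),s[i].tolist(),l==i) for i in range(1,n) if s[i][4]>15]
E
python3 - <<'E'
from h import *
P={}
for c,roi,hb in [("scene",(200,160,450,270),0),("side",(230,140,450,270),0)]:
    im=cv2.imread(f"pics/{c}0.png")[:,:,::-1].copy()
    for ce,s,m in blobs(im,"red",roi):
        print(c,"red",ce,s,ray(c,ce,.231).round(4))
    for ce,s,m in blobs(im,"blue",roi):
        top=(ce[0],s[1]+3); print(c,"blue",ce,s,ray(c,top,.13).round(4), ray(c,(ce[0],s[1]+s[3]),.034).round(4))
for c,a,w in [("scene",(287,213),(404.5,195)),("side",(314.5,177.5),(411,229.5))]:
    print(c,ray(c,a,.218).round(4),ray(c,w,.218).round(4))
E
```

```text
scene red [385.  220.1] [371, 210, 29, 21, 423] [0.6469 0.055  0.231 ]
scene red [324.2 229.2] [311, 217, 27, 25, 459] [ 0.6397 -0.0648  0.231 ]
scene blue [237.2 223.5] [232, 207, 11, 35, 237] [ 0.4217 -0.202   0.13  ] [ 0.4216 -0.2112  0.034 ]
side blue [319.4 162.5] [316, 161, 7, 4, 22] [ 0.4252 -0.1986  0.13  ] [ 0.331 -0.263  0.034]
scene [ 0.5605 -0.1187  0.218 ] [0.5719 0.1259 0.218 ]
side [ 0.5582 -0.12    0.218 ] [0.5773 0.1248 0.218 ]
```

```bash
cat >> h.py <<'E'
psi=-0.06
th=(np.pi+psi)/2
Q=[0,np.cos(th),np.sin(th),0]
yh=np.array([-np.sin(psi),np.cos(psi)])
E
python3 - <<'E'
from h import *
h=np.array([.4235,-.2003])
p=bot.read_position(); bot.move_linear([p[0],p[1],.33],speed=.25)
bot.move_pose([*h,.30],Q)
im=bot.camera("wrist"); cv2.imwrite("pics/w1.png",im[:,:,::-1])
bot.move_linear([*h,.083],speed=.15,until_force=8)
bot.set_gripper(0.0,grasp_force=30)
print(bot.read_position(),bot.read_gripper_width(),bot.read_finger_force(),bot.read_ft_force(),bot.read_clock())
im=bot.camera("scene"); cv2.imwrite("pics/s1.png",im[:,:,::-1])
E
```

```text
[ 0.42367653 -0.20102459  0.08341488] 0.24903361844951857 29.517641365528107 [-1.30054091 -3.43608209  4.6761029 ] 6.2083
```

View pics/w1.png

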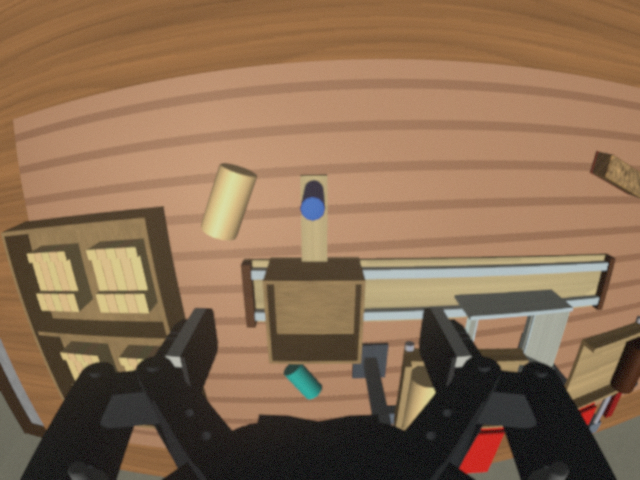

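The wrist view shows the post at (313,205), in line with the box, and the grip on it is good (21 mm). Next I slide the box.

```bash
python3 - <<'E'
from h import *
p=bot.read_position(); 
d=(.035-p[:2]@yh); t=p[:2]+d*yh
bot.move_linear([*t,p[2]],speed=.09)
print(d,t,bot.read_position(),bot.read_ft_force(),bot.read_gripper_width(),bot.read_clock())
for c in ["scene","side"]:
    im=bot.camera(c); cv2.imwrite(f"pics/{c}2.png",im[:,:,::-1])
a=cv2.imread("pics/scene2.png")[170:300,240:440];b=cv2.imread("pics/side2.png")[150:280,240:440]
cv2.imwrite("pics/c2.png",np.hstack([cv2.resize(a,None,fx=2,fy=4.0)*1,cv2.resize(b,None,fx=2,fy=4.0)]) if 0 else np.vstack([cv2.resize(a,None,fx=2.3,fy=2.3),cv2.resize(b,None,fx=2.3,fy=2.3)]))
E
```

```text
0.2102753894663165 [0.43629366 0.00885402] [0.43501008 0.00898192 0.08339829] [-3.52692522 -1.53513238  7.49428904] 0.2514305495866985 8.7333
```

View pics/c2.png

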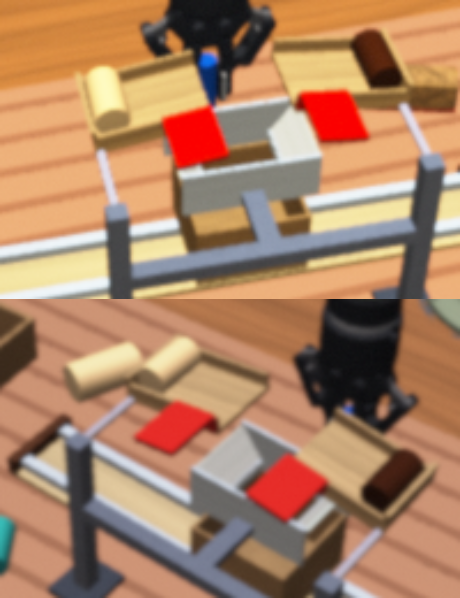

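The box is under the spout and the ash roller is still up in its tray. I'll release, rise and take one close look to check the centring.

```bash
cat >> h.py <<'E'
from scipy.spatial.transform import Rotation as Ro
def wpose():
    q=bot.read_tool_rot();T=np.eye(4);T[:3,:3]=Ro.from_quat(np.roll(q,-1)).as_matrix();T[:3,3]=bot.read_position();return T
def wray(T,uv,z):
    k=bot.calibration("wrist");K=k["mtx"] if "mtx" in k else None
    x=(uv[0]-K[0,2])/K[0,0];y=(uv[1]-K[1,2])/K[1,1];r=np.hypot(x,y)
    d=np.array([np.sin(r)*x/r,np.sin(r)*y/r,np.cos(r)]);M=T@k["hand_eye"]
    d=M[:3,:3]@d;C=M[:3,3];return C+d*(z-C[2])/d[2]
E
python3 - <<'E'
from h import *
bot.set_gripper(0.6)
p=bot.read_position(); bot.move_linear([p[0],p[1],.33],speed=.25)
bot.set_gripper(0.0)
T=wpose(); np.save("T3.npy",T)
im=bot.camera("wrist"); cv2.imwrite("pics/w3.png",im[:,:,::-1]); print(bot.read_clock(),T[:3,3])
k=bot.calibration("wrist");print(k["mtx"],k["hand_eye"])
for ce,s,m in blobs(im,"red",(0,0,640,480)): print(ce,s,wray(T,ce,.231))
for ce,s,m in blobs(im,"blue",(0,0,640,480)): print(ce,s,wray(T,ce,.13))
E
```

```text
10.9583 [0.43625526 0.00898302 0.32989796]
[[371.64829954   0.         317.95976483]
 [  0.         371.64829954 240.3432428 ]
 [  0.           0.           1.        ]] [[ 2.42850281e-04 -9.49851038e-01 -3.12702650e-01  8.06834736e-02]
 [ 9.99999965e-01  1.98836006e-04  1.72642238e-04  1.13329139e-03]
 [-1.01807863e-04 -3.12702681e-01  9.49851053e-01 -1.42782737e-01]
 [ 0.00000000e+00  0.00000000e+00  0.00000000e+00  1.00000000e+00]]
```

View pics/w3.png

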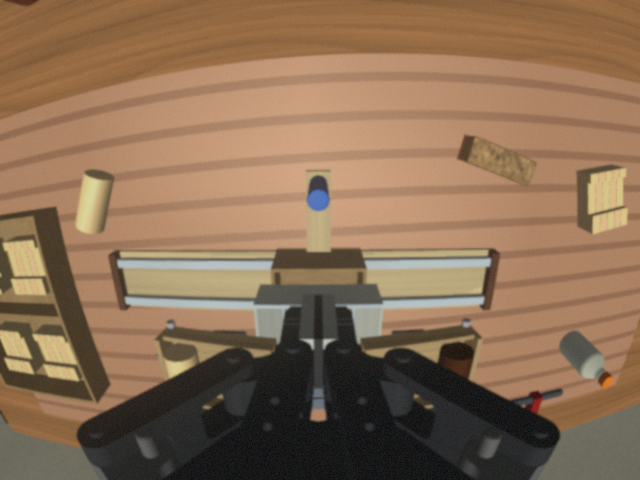

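The box front (273–366), spout (255–383) and hinge pins (171 and 466) all centre on column 319, so the box is centred to about 1 mm. Next I press the right paddle, which holds the ash roller.

```bash
python3 - <<'E'
from h import *
c=[.640,-.065]
bot.move_pose([*c,.33],Q)
bot.move_linear([*c,.25],speed=.2)
print("contact",bot.move_linear([*c,.215],speed=.04,until_force=1.5),bot.read_position(),bot.read_ft_force())
bot.move_linear([*c,.187],speed=.06)
print(bot.read_position(),bot.read_ft_force(),bot.read_clock())
bot.wait(1.5)
im=bot.camera("scene"); cv2.imwrite("pics/s4.png",cv2.resize(im[130:330,200:460,::-1],None,fx=3,fy=3))
bot.move_linear([*c,.33],speed=.12)
bot.wait(.5)
im=bot.camera("scene"); im2=bot.camera("side")
cv2.imwrite("pics/s5.png",np.vstack([cv2.resize(i[150:290,230:440,::-1],None,fx=2,fy=2) for i in (im,im2)]))
print(bot.read_clock())
E
```

```text
contact True [ 0.64003368 -0.06463608  0.22846929] [0.55491948 0.31121582 3.3130441 ]
[ 0.64076941 -0.06318908  0.18784385] [0.45993339 4.43678173 6.82702118] 13.8167
17.3083
```

View pics/s5.png

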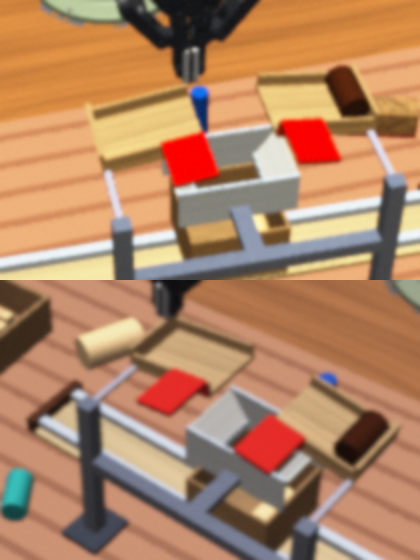

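The right tray is empty and a pale patch shows in the box at (262,222) and (290,497). The walnut roller is still in place. I'll check the roller's position inside the box, then hand in.

```bash
python3 - <<'E'
from h import *
a=ray("scene",(361,261),.06);b=ray("side",(375,258),.06)
box=np.array([.4363,.009])+.14*np.array([np.cos(psi),np.sin(psi)])
print(a,b,box)
for c in("scene","side"):
    bot.camera(c);print([(np.round(d["bbox"]).tolist(),round(d["confidence"],2)) for d in bot.search_frame(c,"ash_center")])
if max(abs(a[:2]-box).max(),abs(b[:2]-box).max())<.055: print(bot.close_job())
E
```

```text
[0.58224147 0.0361497  0.06      ] [0.55287965 0.04087788 0.06      ] [0.57604808 0.00060504]
[([184.0, 236.0, 27.0, 37.0], 0.9), ([380.0, 329.0, 21.0, 44.0], 0.81), ([234.0, 329.0, 34.0, 26.0], 0.7)]
[([267.0, 167.0, 38.0, 26.0], 0.92), ([286.0, 322.0, 39.0, 38.0], 0.76), ([233.0, 244.0, 12.0, 27.0], 0.54)]
the job is handed in; nothing more can be done
None
```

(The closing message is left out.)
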